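# Set out printed models on a photo mat

## Task

On the gridded photo mat, stand the round wooden plinth in the middle square, between the blue spool and the white lamp, and set the grey cat upright and central on top of it. Stand the red rocket upright in the square directly behind the blue spool, and the green tower upright in the square directly in front of the white lamp, each in the middle of its square; the mat's front is its edge with the yellow stripe. Leave the yellow cat and the orange roll of tape where they are.

Things in the scene. Friction and masses are not known exactly. Their poses are not given: they have to be found in the camera images.
- mat: Charcoal photo mat fixed to the table, 270 x 270 x 3 mm, divided by white lines into 3 x 3 squares of 90 mm. Origin: centre of its underside, on the table (its top is 3 mm higher). Its x axis points from the front edge (yellow stripe, toward the robot) to the back edge; y to the mat's left, seen from the robot; z up. Squares' centres lie at -90, 0 and +90 mm in x and y. It shifts and turns a little (up to about 14 degrees) between starts.
- spool: Blue filament sample spool lying flat, fixed on the mat, 54 mm across, 30 mm high. It stands in the middle of the left or of the right square of the mat's middle row (which one varies). Origin: centre of its underside, on the mat's top; axes parallel to the mat's. The square directly behind it has its centre 90 mm along +x.
- lamp: White round puck lamp with a pale flat lens, fixed on the mat, 52 mm across, 23 mm high, with a small black knob on its front that reaches 28 mm from its axis. It stands in the other outer square of the middle row. Origin: centre of its underside, on the mat's top; axes parallel to the mat's. The square directly in front of it has its centre 90 mm along -x.
- plinth_mid (a point): Loose round plinth of medium-brown wood, a plain cylinder 52 mm across and 30 mm high, 60 g, standing on the table. The point is its centre, 15 mm above its underside; z up.
- cat_mid (a point): Loose printed sitting cat in dark grey, 60 g, 76 mm high to the ear tips, standing on the table. The point is on its axis 36 mm above its flat underside. It faces along its own -x; the tail reaches 34 mm behind the axis (+x), the paws 25 mm in front. Its round body, up to 42 mm wide and about 39 mm wide at 36 mm height, is best gripped across the flanks, along its own y (head 41 mm wide, its widest part 55 mm above the underside).
- rocket_mid (a point): Loose printed red rocket, 50 g, 80 mm high, standing on the table. The point is on its axis, 40 mm above its underside. Its body is a round barrel 36 mm across from 16 to 52 mm above the underside, with a pointed nose above and four fins below, at 45 degrees to its x and y, which reach 28 mm from the axis and 16 mm up.
- tower_mid (a point): Loose printed green castle tower, 60 g, a cylinder 40 mm across, 64 mm high with the battlements on its top, standing on the table. The point is on its axis, 32 mm above its underside.
- yellow_cat: Bystander: loose printed cat of the same shape as the grey one, but yellow, standing on the table among the models. To be left alone. Origin: centre of its underside; it faces along its own -x.
- tape: Bystander: loose orange roll of tape lying flat, 76 mm across with a 52 mm hole, 18 mm high, at the right of the table. To be left alone. Origin: centre of its underside.
Mind the look-alikes: they are no part of the job. Leave any pink or purple look-alike of the part that bears plinth_mid alone.

How it is judged:
By the outcome, as a careful person would: the job done as asked, in the order asked, and still so for the second after the job is handed in, with the robot touching nothing.
It also fails if it takes over 128 s, if anything falls off the work surface, if the arm or the gripper's body presses on something with over 40 N, if the wrist force passes 120 N, or if a joint passes its speed limit or range.

## Robot

A 7-joint arm with a two-finger parallel gripper is mounted at the origin on the work surface. World frame = base frame: x ahead of the robot, y to its left, z up, the work surface at z = 0. Lengths are in m, angles in rad, forces in N, time in s.
With the tool pointing down it reaches from about 0.425 to 0.925 m from the base axis. Payload 6.8 kg.
Tool frame: the origin (TCP) lies between the finger pads; the fingertips stand 11 mm ahead of it and the grasp point (between the pads) lies 8 mm behind it; z points along the fingers, y is the line along which they close (so a half turn about z gives the same grasp; the last joint's range is limited). The gripper opens to 85 mm and grips with 20 to 120 N. Pads are 22 mm wide; open, the fingers measure 114 mm over their backs; the gripper's body (76 mm by 85 mm) begins 54 mm behind the grasp point. The pads swing forward as they close: fully open they stand 13 mm farther back than shut.
Start: joints at [1.194, 0.477, 0.022, 1.555, -0.011, 1.109, -0.083], TCP at [0.179, -0.651, 0.242] pointing down, gripper open.
Joint ranges: [-2.96, 2.96], [-0.34, 2.1], [-1.41, 1.46], [0.24, 2.44], [-1.37, 4.51], [0.17, 1.92], [-2.96, 2.96]. Speed limits (rad/s): [2.39, 2.39, 3.14, 3.14, 3.14, 3.14, 3.14].

## Interface

Orientations are given as a unit quaternion [w, x, y, z].
In Python, from rig import get_obs, grab_frame, finish_job gives the robot as it stands.
- The arm moves only by the tool move_arm, never from a script. Its argument "deltas" is a list of rows, each an object with "claw": the closure, from -1 (fully open) to 1 (shut); "linear": the shift along the tool's x, y, z in mm, a list of three; "yaw": the turn about the tool's z in degrees. In form: [{"claw": claw, "linear": [tx, ty, tz], "yaw": yaw}, ...]. A call has 1 to 12 rows; each row is the pose to reach, as a shift and turn from the pose commanded when the call began, along the tool's axes at that moment; what a row does not reach only later rows make up. A row lasts 1/8 s, in which the tool goes at most 62.5 mm and 10.7 degrees, less where a joint would pass 70% of its speed; a pose out of reach is approached as far as the arm can. A call with a gripper value outside its range is refused whole. The fingers move at their own pace and stop on an object; the grip force is fixed at half the most. Time passes only in rows, so rows that repeat a pose let the fingers close. It gives the time, the measured TCP pose, the force, the opening and the grip force at its end, in the units of the state.
- get_obs(): the state, without advancing time (a new reading comes with each control period).
- grab_frame(name): name is "side" or "top"; returns a dict with "color" (400x640x3 uint8, red, green, blue), "depth" (400x640 float32, m along the optical axis (not along the pixel's ray), 0 where there is no reading), "fx", "fy", "cx", "cy" (pixels), "R" (3x3) and "t" (3): a world point X has camera coordinates R X + t. Camera axes: x right, y down, z forward; pixel columns grow to the right and rows downward; lengths in m; the calibration is good to about 2 mm. A picture is of the moment at which its call begins.
- finish_job(): hands the job in; it is judged then, once.
The state is a dict: "t": time; "joint_pos": joint angles; "qvel": joint speeds; "effort": joint torques, N m; "tool_pos": TCP position; "ee_rot": TCP orientation; "force": force on the tool from outside, world axes, zero at the start; "torque": the same for the moment, N m; "grip_width": finger opening in m; "gripper_force": force on a finger pad.
Only numpy, scipy, OpenCV 4.12 (cv2) and the standard library are available. Lean on these libraries where they do the work, as an engineer would, in place of code of your own. Each camera call takes 0.05 s, during which the arm holds its last target. There are 200 camera calls.

## Working session

There is one attempt and no reset: what is moved stays moved. The work goes in short steps, Python scripts to look and compute and a tool call to move; the robot and the scene stay as the last step left them, time stands still between calls to the robot, and variables do not carry over. Pictures are saved under pics/ and viewed, at most 14 in all, crops included, and the job is handed in when it is done.

Besides the shell and the picture viewer there is one more tool, called by a JSON object that holds its "api" and its "payload", one argument or row to a line. move_arm: Moves the arm, as the interface text tells. Its arguments: {"type":"object","properties":{"deltas":{"type":"array"}},"required":["deltas"]}

```bash
mkdir -p pics; ls; python3 - <<'E'
from rig import *
import cv2,numpy as np
o=get_obs();print({k:np.round(v,3).tolist() for k,v in o.items()})
for n in("top","side"):
    f=grab_frame(n);cv2.imwrite(f"pics/{n}0.png",f["color"][:,:,::-1]);np.savez(f"pics/{n}0.npz",**f)
    print(n,f["fx"],f["cx"],f["cy"],(-f["R"].T@f["t"]).round(3),f["R"].round(2).tolist())
E
```

```text
pics
{'t': 0.0, 'joint_pos': [1.194, 0.478, 0.022, 1.556, -0.011, 1.109, -0.083], 'qvel': [0.0, -0.0, -0.001, 0.001, 0.0, -0.0, -0.002], 'effort': [-0.001, -59.644, 1.607, -28.12, 0.012, 0.009, -0.0], 'tool_pos': [0.179, -0.65, 0.241], 'ee_rot': [-0.001, 0.991, 0.134, -0.0], 'force': [0.382, -0.016, 0.202], 'torque': [0.005, 0.012, -0.001], 'gripper_force': 0.0, 'grip_width': 0.085}
top 443.9982887483597 323.4231692687367 196.17648892584137 [0.257 0.006 1.255] [[0.01, -1.0, 0.02], [-0.99, -0.01, -0.16], [0.16, -0.02, -0.99]]
side 372.44497074466716 317.9518205128679 197.53869085305388 [0.181 0.495 0.678] [[-0.88, -0.47, -0.01], [-0.34, 0.65, -0.68], [0.32, -0.6, -0.73]]
```

View pics/top0.png

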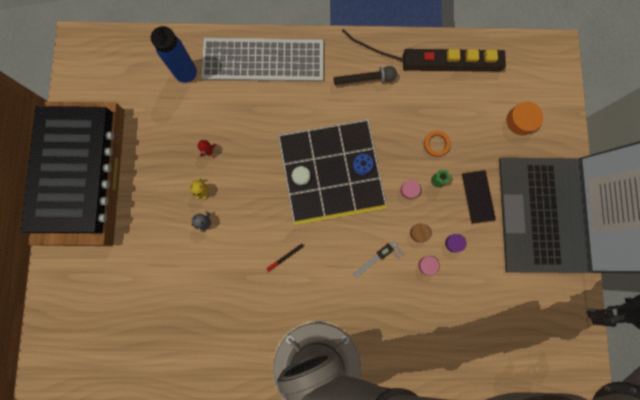

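View pics/side0.png

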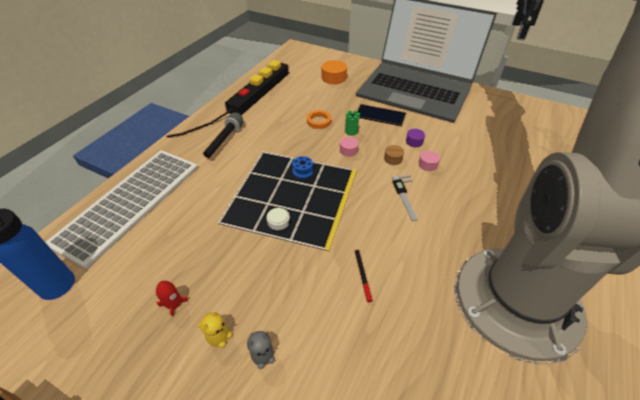

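The top view shows the spool at (363,163) in the right square, the lamp at (301,175) in the left square, and the yellow stripe on the bottom edge. The rocket is at (205,148), the yellow cat at (199,188), the grey cat at (202,221) and the tower at (442,178).

There are four plinth candidates: brown (421,233), pink (411,189), pink (429,266) and purple (456,243). Only the brown one fits "medium-brown wood". I'll confirm that in an enlarged crop.

```bash
cat > h.py <<'E'
import numpy as np,cv2
from rig import *
def cloud(f):
    v,u=np.mgrid[0:400,0:640];d=f["depth"]
    P=np.stack([(u-f["cx"])/f["fx"]*d,(v-f["cy"])/f["fy"]*d,d],-1)
    W=(P-f["t"])@f["R"]
    W[d==0]=np.nan
    return W
def proj(f,X):
    c=np.asarray(X)@f["R"].T+f["t"];return np.stack([c[...,0]/c[...,2]*f["fx"]+f["cx"],c[...,1]/c[...,2]*f["fy"]+f["cy"]],-1)
E
python3 - <<'E'
from h import *
t=dict(np.load("pics/top0.npz"));s=dict(np.load("pics/side0.npz"))
W=cloud(t);S=cloud(s)
for n,(u,v) in dict(plinth=(421,233),tower=(442,178),rocket=(205,148),ycat=(199,188),gcat=(202,221),spool=(363,163),lamp=(301,175),tape=(437,144)).items():
    c=W[v,u,:2]
    for nm,A,I in(("top",W,t),("side",S,s)):
        m=(np.hypot(*(A[...,:2]-c).transpose(2,0,1))<.05)&(A[...,2]>.012)
        Q=A[m]; 
        if len(Q)<5: print(n,nm,"few");continue
        hi=Q[Q[:,2]>np.percentile(Q[:,2],98)-.01]
        (cx,cy),r=cv2.minEnclosingCircle(hi[:,:2].astype(np.float32))
        print(n,nm,len(Q),"zmax",Q[:,2].max().round(3),"hi c",np.round([cx,cy,r],4),"mean",hi.mean(0).round(4),"all",Q[:,:2].min(0).round(3),Q[:,:2].max(0).round(3))
z=W[...,2];print("table z near",np.nanmedian(z[200:240,230:270]),np.nanmedian(S[...,2][180:200,180:210]), "mat z",z[195,330],S[...,2][210,320])
# mat: dark pixels
c=t["color"].astype(int)
m=((c.max(-1)<70)|((c.min(-1)>130)&(abs(W[...,0]-.6)<.3))|((c[...,0]>150)&(c[...,1]>130)&(c[...,2]<90)));m[:115]=0;m[225:]=0;m[:,:275]=0;m[:,390:]=0
m=cv2.morphologyEx(m.astype(np.uint8),cv2.MORPH_OPEN,np.ones((3,3)))
pts=W[(m>0)&(z<.012)][:,:2].astype(np.float32);h=cv2.minAreaRect(pts);print("mat",h)
up=lambda im,k:cv2.resize(im,None,fx=k,fy=k,interpolation=cv2.INTER_CUBIC)
a=up(t["color"][130:290,390:490],3);b=up(t["color"][130:240,170:240],4);e=up(s["color"][270:380,140:290],3)
C=np.zeros((560,780,3),np.uint8)
C[:480,:300]=a;C[:330,310:760]=e;C[335:555,310:450]=up(t["color"][130:240,170:240],2);C[335:535,460:780]=up(s["color"][100:200,330:490],2)
cv2.imwrite("pics/crop1.png",C[:,:,::-1])
E
```

```text
plinth top 288 zmax 0.037 hi c [ 0.3637 -0.2864  0.026 ] mean [ 0.3634 -0.2863  0.0301] all [ 0.339 -0.311] [ 0.389 -0.261]
plinth side 286 zmax 0.033 hi c [ 0.364  -0.2825  0.0269] mean [ 0.3627 -0.2796  0.0299] all [ 0.338 -0.308] [ 0.388 -0.256]
tower top 234 zmax 0.068 hi c [ 0.5163 -0.3457  0.0209] mean [ 0.5156 -0.3455  0.0621] all [ 0.496 -0.366] [ 0.536 -0.325]
tower side 285 zmax 0.067 hi c [ 0.5164 -0.3414  0.0228] mean [ 0.5159 -0.3406  0.061 ] all [ 0.496 -0.364] [ 0.536 -0.321]
rocket top 197 zmax 0.078 hi c [0.5967 0.3189 0.0131] mean [0.5963 0.3183 0.0719] all [0.578 0.297] [0.616 0.34 ]
rocket side 568 zmax 0.081 hi c [0.5969 0.3221 0.0117] mean [0.5955 0.3234 0.0743] all [0.577 0.304] [0.622 0.344]
ycat top few
ycat side few
gcat top 257 zmax 0.074 hi c [0.3875 0.3193 0.017 ] mean [0.3872 0.3192 0.0658] all [0.363 0.299] [0.418 0.339]
gcat side 710 zmax 0.077 hi c [0.3859 0.3246 0.0198] mean [0.3865 0.3248 0.0662] all [0.363 0.304] [0.418 0.346]
spool top 281 zmax 0.041 hi c [ 0.5579 -0.1287  0.0278] mean [ 0.5571 -0.1279  0.0332] all [ 0.531 -0.154] [ 0.585 -0.102]
spool side 290 zmax 0.037 hi c [ 0.557  -0.1245  0.0281] mean [ 0.5571 -0.1233  0.0336] all [ 0.532 -0.152] [ 0.585 -0.098]
lamp top 263 zmax 0.033 hi c [0.5226 0.0488 0.0253] mean [0.5226 0.0486 0.0254] all [0.496 0.025] [0.547 0.073]
lamp side 361 zmax 0.03 hi c [0.5227 0.0517 0.027 ] mean [0.5211 0.055  0.0252] all [0.495 0.028] [0.55  0.079]
tape top 289 zmax 0.024 hi c [ 0.6238 -0.3454  0.0384] mean [ 0.6236 -0.3457  0.0177] all [ 0.587 -0.383] [ 0.66  -0.308]
tape side 224 zmax 0.022 hi c [ 0.6239 -0.3417  0.0399] mean [ 0.6231 -0.3397  0.0176] all [ 0.586 -0.381] [ 0.662 -0.304]
table z near -0.0006961536430204927 0.0008869795560185182 mat z 0.005143427329235534 0.0029864274461648944
mat ((0.5384494662284851, -0.03858669102191925), (0.26404038071632385, 0.26215675473213196), 10.857728004455566)
```

View pics/crop1.png

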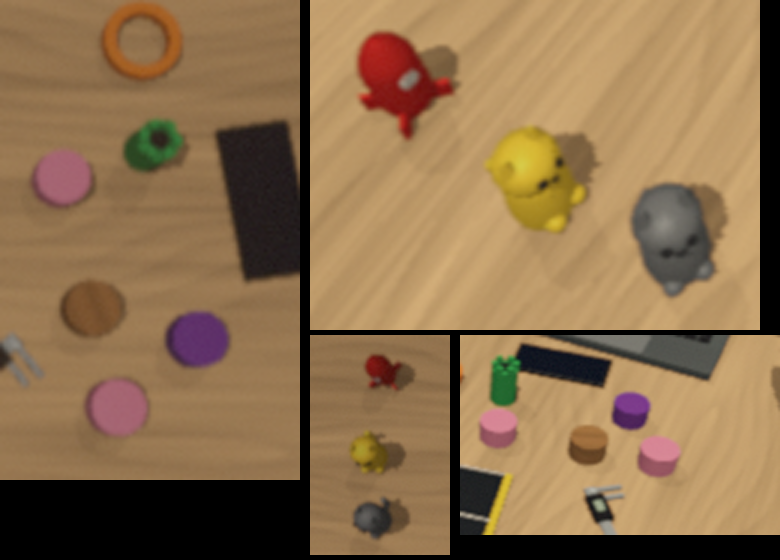

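The crop confirms that the brown plinth at top px (421,233) is the only wooden one. The grey cat's paws point to the lower right in the side view, at about (267,363). Next I'll work out the cat's facing and the targets.

```bash
python3 - <<'E'
from h import *
t=dict(np.load("pics/top0.npz"));s=dict(np.load("pics/side0.npz"))
for f in(t,s): f["W"]=cloud(f)
sh={id(t):.0018,id(s):-.0018}
g=np.array([.387,.3218])
for nm,c in(("grey",g),("yellow",[.478,.325])):
    Q=np.vstack([f["W"].reshape(-1,3)+[0,sh[id(f)],0] for f in(t,s)])
    Q=Q[np.hypot(Q[:,0]-c[0],Q[:,1]-c[1])<.05]; Q=Q[(Q[:,2]>.006)]
    for lo,hi in((.006,.02),(.02,.035),(.035,.048),(.048,.062),(.062,.08)):
        q=Q[(Q[:,2]>lo)&(Q[:,2]<hi)]
        if len(q)<6: continue
        (x,y),r=cv2.minEnclosingCircle(q[:,:2].astype(np.float32))
        d=q[:,:2]-c;k=np.argsort(-np.hypot(*d.T))[:8]
        print(nm,lo,len(q),np.round([x,y,r],4),"far",np.round(np.hypot(*d[k].T).mean(),3),np.degrees(np.arctan2(d[k,1],d[k,0])).round())
for u,v in((261.7,366.7),(271.7,360)):
    r=s["R"].T@np.array([(u-s["cx"])/s["fx"],(v-s["cy"])/s["fy"],1]);o=-s["R"].T@s["t"]
    X=o+r*(.008-o[2])/r[2]-[0,.0018,0];print("paw",X.round(4),np.degrees(np.arctan2(*(X[:2]-g)[::-1])))
c=np.array([.540,-.038]);a=np.radians(11.1);R=np.array([[np.cos(a),-np.sin(a)],[np.sin(a),np.cos(a)]])
for n,p in dict(mid=(0,0),rocket=(.09,-.09),tower=(-.09,.09),spool=(0,-.09),lamp=(0,.09)).items(): print(n,(c+R@p).round(4))
E
```

```text
grey 0.006 156 [0.3795 0.325  0.0419] far 0.031 [102. -98. -36. -33. -36. 117. 175. 113.]
grey 0.02 139 [0.3938 0.3197 0.0268] far 0.033 [-25. -26. -21. -29. -18. -23. -34. -28.]
grey 0.035 90 [0.392  0.3198 0.024 ] far 0.021 [ -33. -116.   76.   57.   88.  -37.  100.  -68.]
grey 0.048 199 [0.3869 0.323  0.0214] far 0.022 [143. 127. 164.  27. 118. 128. 148.  39.]
grey 0.062 453 [0.3859 0.3228 0.0198] far 0.018 [162.   8. -28.  35.  70.  13.  77.  57.]
yellow 0.006 167 [0.4831 0.3376 0.0327] far 0.032 [ 46.  12.  13. 137. 140. 136. 129. 141.]
yellow 0.02 153 [0.4852 0.3343 0.0265] far 0.035 [25. 25. 20. 25. 23. 20. 16. 27.]
yellow 0.035 103 [0.4789 0.3324 0.0195] far 0.026 [ 91.  70.  86.  76.  81.  91. 105.  69.]
yellow 0.048 205 [0.4786 0.3323 0.0217] far 0.027 [61. 75. 79. 55. 90. 66. 74. 79.]
yellow 0.062 412 [0.4786 0.3322 0.0184] far 0.024 [ 85. 108.  89.  96.  70. 102.  83. 112.]
paw [0.3743 0.3413 0.008 ] 123.14902565175692
paw [0.365  0.3237 0.008 ] 174.94482609180088
mid [ 0.54  -0.038]
rocket [ 0.6456 -0.109 ]
tower [0.4344 0.033 ]
spool [ 0.5573 -0.1263]
lamp [0.5227 0.0503]
```

{"api": "move_arm", "payload": {
  "deltas": [
    {"claw":-1,"linear":[39,-43,0],"yaw":8},
    {"claw":-1,"linear":[79,-87,0],"yaw":16},
    {"claw":-1,"linear":[118,-130,0],"yaw":25},
    {"claw":-1,"linear":[157,-173,0],"yaw":34},
    {"claw":-1,"linear":[197,-217,0],"yaw":43},
    {"claw":-1,"linear":[236,-260,0],"yaw":52},
    {"claw":-1,"linear":[275,-303,40],"yaw":60.4},
    {"claw":-1,"linear":[275,-303,90],"yaw":60.4},
    {"claw":-1,"linear":[275,-303,121],"yaw":60.4},
    {"claw":-1,"linear":[275,-303,121],"yaw":60.4},
    {"claw":-1,"linear":[275,-303,121],"yaw":60.4},
    {"claw":-1,"linear":[275,-303,121],"yaw":60.4}
  ]
}}

```text
t: 1.6
tool_pos: [0.3648, -0.2865, 0.1227]
ee_rot: [0.0, 0.924, -0.383, 0.001]
force: [-0.1, -0.3, 0.4]
grip_width: 0.0858
gripper_force: 0.0
```

{"api": "move_arm", "payload": {
  "deltas": [
    {"claw":-1,"linear":[-2,-1,40],"yaw":0},
    {"claw":-1,"linear":[-2,-1,75],"yaw":0},
    {"claw":-1,"linear":[-2,-1,100],"yaw":0},
    {"claw":-1,"linear":[-2,-1,109],"yaw":0},
    {"claw":-1,"linear":[-2,-1,109],"yaw":0}
  ]
}}

```text
t: 2.22
tool_pos: [0.3636, -0.2839, 0.0128]
ee_rot: [0.0, 0.924, -0.383, 0.0]
force: [0.1, 0.7, 0.2]
grip_width: 0.0854
gripper_force: 0.0
```

```bash
python3 - <<'E'
from h import *
C=[]
for n in("top","side"):
    f=grab_frame(n);o=get_obs();u,v=proj(f,[.364,-.2845,.02]).astype(int)
    C.append(cv2.resize(f["color"][max(v-45,0):max(v-45,0)+90,u-60:u+60],(390,292),interpolation=3))
cv2.imwrite("pics/p1.png",np.hstack(C)[:,:,::-1]);print(o["tool_pos"])
E
```

```text
[ 0.36399131 -0.28409882  0.01337011]
```

View pics/p1.png

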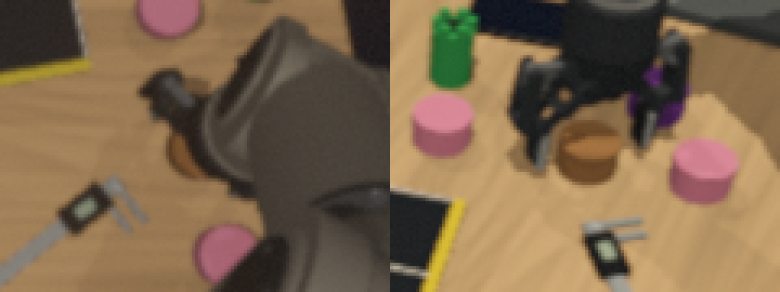

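The fingers straddle the brown plinth, at (588,150) in the right half, and clear the neighbours. Closing now.

{"api": "move_arm", "payload": {
  "deltas": [
    {"claw":1,"linear":[0,0,0],"yaw":0},
    {"claw":1,"linear":[0,0,0],"yaw":0},
    {"claw":1,"linear":[0,0,0],"yaw":0},
    {"claw":1,"linear":[0,0,0],"yaw":0},
    {"claw":1,"linear":[0,0,0],"yaw":0},
    {"claw":1,"linear":[0,0,0],"yaw":0},
    {"claw":1,"linear":[0,0,-20],"yaw":0},
    {"claw":1,"linear":[0,0,-60],"yaw":0},
    {"claw":1,"linear":[0,0,-100],"yaw":0},
    {"claw":1,"linear":[0,0,-100],"yaw":0}
  ]
}}

```text
t: 3.58
tool_pos: [0.365, -0.2847, 0.1151]
ee_rot: [0.0, 0.924, -0.383, 0.003]
force: [0.6, 0.4, -0.4]
grip_width: 0.0506
gripper_force: 62.4
```

{"api": "move_arm", "payload": {
  "deltas": [
    {"claw":1,"linear":[-6,-36,0],"yaw":0},
    {"claw":1,"linear":[-14,-85,0],"yaw":0},
    {"claw":1,"linear":[-23,-140,0],"yaw":0},
    {"claw":1,"linear":[-32,-195,0],"yaw":0},
    {"claw":1,"linear":[-41,-250,0],"yaw":0},
    {"claw":1,"linear":[-47,-285,0],"yaw":0},
    {"claw":1,"linear":[-49.5,-298.5,0],"yaw":0},
    {"claw":1,"linear":[-49.5,-298.5,20],"yaw":0},
    {"claw":1,"linear":[-49.5,-298.5,50],"yaw":0},
    {"claw":1,"linear":[-49.5,-298.5,70],"yaw":0},
    {"claw":1,"linear":[-49.5,-298.5,80],"yaw":0},
    {"claw":1,"linear":[-49.5,-298.5,80],"yaw":0}
  ]
}}

```text
t: 5.08
tool_pos: [0.5384, -0.0382, 0.0317]
ee_rot: [0.001, 0.924, -0.383, -0.001]
force: [-0.8, -0.3, -0.7]
grip_width: 0.0504
gripper_force: 62.5
```

```bash
python3 - <<'E'
from h import *
C=[]
for n in("top","side"):
    f=grab_frame(n);o=get_obs();u,v=proj(f,[.54,-.038,.02]).astype(int)
    C.append(cv2.resize(f["color"][v-60:v+60,u-75:u+75],(390,312),interpolation=3))
    W=cloud(f);c=f["color"].astype(int)
    m=(np.hypot(W[...,0]-.54,W[...,1]+.038)<.04)&(W[...,2]<.06)&(W[...,2]>.02)&(c[...,0]-c[...,2]>40);q=W[m]
    if len(q)>20: print(n,len(q),q.min(0).round(3),q.max(0).round(3),cv2.minEnclosingCircle(q[:,:2].astype(np.float32)))
cv2.imwrite("pics/p2.png",np.hstack(C)[:,:,::-1]);print(o["tool_pos"],o["force"])
E
```

```text
side 395 [ 0.513 -0.061  0.02 ] [ 0.563 -0.011  0.057] ((0.5383796095848083, -0.03635179251432419), 0.02592671662569046)
[ 0.53957783 -0.03783835  0.03280826] [-0.19036113  0.40748011  0.08446014]
```

View pics/p2.png

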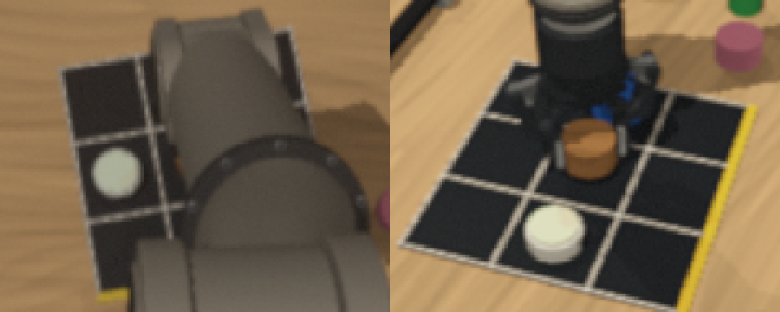

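The plinth is held above the middle square. The side camera puts it at (0.538,-0.036), and its mat centre from the same camera is (0.540,-0.036). Lowering and releasing.

{"api": "move_arm", "payload": {
  "deltas": [
    {"claw":1,"linear":[0,0,8],"yaw":0},
    {"claw":1,"linear":[0,0,16],"yaw":0},
    {"claw":1,"linear":[0,0,16],"yaw":0},
    {"claw":1,"linear":[0,0,16],"yaw":0},
    {"claw":-1,"linear":[0,0,16],"yaw":0},
    {"claw":-1,"linear":[0,0,16],"yaw":0},
    {"claw":-1,"linear":[0,0,16],"yaw":0},
    {"claw":-1,"linear":[0,0,16],"yaw":0},
    {"claw":-1,"linear":[0,0,-30],"yaw":0},
    {"claw":-1,"linear":[0,0,-80],"yaw":0},
    {"claw":-1,"linear":[0,0,-135],"yaw":0},
    {"claw":-1,"linear":[0,0,-135],"yaw":0}
  ]
}}

```text
t: 6.68
tool_pos: [0.5423, -0.0374, 0.1718]
ee_rot: [-0.002, 0.924, -0.383, 0.004]
force: [-0.3, -0.9, 0.1]
grip_width: 0.0855
gripper_force: 0.0
```

{"api": "move_arm", "payload": {
  "deltas": [
    {"claw":-1,"linear":[-45,-18,0],"yaw":-2},
    {"claw":-1,"linear":[-95,-38,0],"yaw":-4},
    {"claw":-1,"linear":[-145,-59,0],"yaw":-6},
    {"claw":-1,"linear":[-195,-79,0],"yaw":-8},
    {"claw":-1,"linear":[-245,-99,0],"yaw":-10},
    {"claw":-1,"linear":[-300,-121,0],"yaw":-13},
    {"claw":-1,"linear":[-345,-139,0],"yaw":-15},
    {"claw":-1,"linear":[-363,-147,0],"yaw":-16},
    {"claw":-1,"linear":[-363,-147,20],"yaw":-16},
    {"claw":-1,"linear":[-363,-147,20],"yaw":-16}
  ]
}}

```text
t: 7.92
tool_pos: [0.3851, 0.3222, 0.1453]
ee_rot: [0.002, 0.968, -0.25, -0.001]
force: [0.0, -0.1, 0.3]
grip_width: 0.0856
gripper_force: 0.0
```

```bash
python3 - <<'E'
from h import *
o=get_obs();print(o["tool_pos"],o["ee_rot"])
C=[]
for n in("top","side"):
    f=grab_frame(n);W=cloud(f);c=f["color"].astype(int)
    m=(np.hypot(W[...,0]-.54,W[...,1]+.038)<.045)&(W[...,2]<.06)&(W[...,2]>.024);q=W[m]
    if len(q)>20: print(n,len(q),q.max(0).round(3),cv2.minEnclosingCircle(q[:,:2].astype(np.float32)))
    u,v=proj(f,[.387,.322,.05]).astype(int);v=min(v,340)
    C.append(cv2.resize(f["color"][v-60:v+60,u-75:u+75],(390,312),interpolation=3))
cv2.imwrite("pics/p3.png",np.hstack(C)[:,:,::-1])
E
```

```text
[0.38505149 0.32223355 0.14530724] [ 0.00202962  0.96827762 -0.24986624 -0.00109274]
top 268 [ 0.564 -0.015  0.038] ((0.539283275604248, -0.04004603251814842), 0.026074737310409546)
side 302 [ 0.564 -0.01   0.037] ((0.5400570034980774, -0.03673652559518814), 0.026542678475379944)
```

View pics/p3.png

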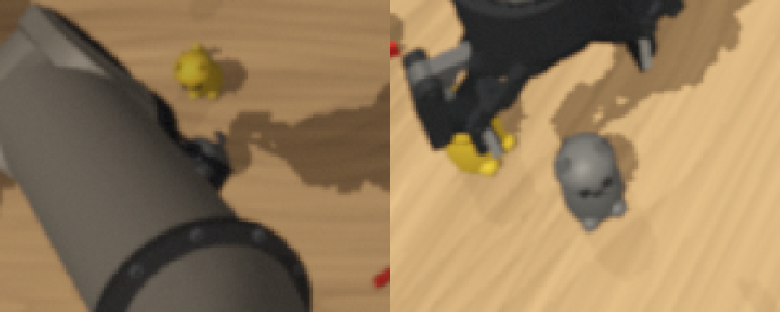

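The plinth stands within 1 mm of the mat centre. The open fingers straddle the grey cat, at (588,180) in the right half. By geometry the nearest finger ends up 75 mm from the yellow cat. Descending.

{"api": "move_arm", "payload": {
  "deltas": [
    {"claw":-1,"linear":[1,-1,30],"yaw":0},
    {"claw":-1,"linear":[1,-1,60],"yaw":0},
    {"claw":-1,"linear":[1,-1,90],"yaw":0},
    {"claw":-1,"linear":[1,-1,110],"yaw":0},
    {"claw":-1,"linear":[1,-1,117],"yaw":0},
    {"claw":-1,"linear":[1,-1,117],"yaw":0}
  ]
}}

```text
t: 8.78
tool_pos: [0.3883, 0.3234, 0.0306]
ee_rot: [-0.0, 0.968, -0.251, -0.0]
force: [-0.0, -0.2, 0.3]
grip_width: 0.0854
gripper_force: 0.0
```

{"api": "move_arm", "payload": {
  "deltas": [
    {"claw":1,"linear":[0,0,0],"yaw":0},
    {"claw":1,"linear":[0,0,0],"yaw":0},
    {"claw":1,"linear":[0,0,0],"yaw":0},
    {"claw":1,"linear":[0,0,0],"yaw":0},
    {"claw":1,"linear":[0,0,0],"yaw":0},
    {"claw":1,"linear":[0,0,0],"yaw":0},
    {"claw":1,"linear":[0,0,0],"yaw":0}
  ]
}}

```text
t: 9.65
tool_pos: [0.3883, 0.3238, 0.0313]
ee_rot: [-0.0, 0.968, -0.25, 0.0]
force: [-1.4, -1.3, 7.9]
grip_width: 0.0383
gripper_force: 59.5
```

{"api": "move_arm", "payload": {
  "deltas": [
    {"claw":1,"linear":[0,0,-15],"yaw":0},
    {"claw":1,"linear":[0,0,-50],"yaw":0},
    {"claw":1,"linear":[0,0,-90],"yaw":0},
    {"claw":1,"linear":[0,0,-120],"yaw":0},
    {"claw":1,"linear":[0,0,-120],"yaw":0}
  ]
}}

```text
t: 10.28
tool_pos: [0.3892, 0.3248, 0.1534]
ee_rot: [-0.003, 0.968, -0.25, 0.001]
force: [-0.4, -0.7, -0.8]
grip_width: 0.0385
gripper_force: 60.3
```

```bash
python3 - <<'E'
from h import *
o=get_obs();print(o["tool_pos"],o["ee_rot"],o["grip_width"],o["force"])
f=grab_frame("side");u,v=proj(f,[.387,.322,.13]).astype(int);v=min(max(v,80),320)
cv2.imwrite("pics/p4.png",cv2.resize(f["color"][v-80:v+80,u-100:u+100],(500,400),interpolation=3)[:,:,::-1])
E
```

```text
[0.38916639 0.32479331 0.15337301] [-0.00250809  0.96812614 -0.25044616  0.00148355] 0.038534500629771415 [-0.41982905 -0.6538441  -0.80046746]
```

View pics/p4.png

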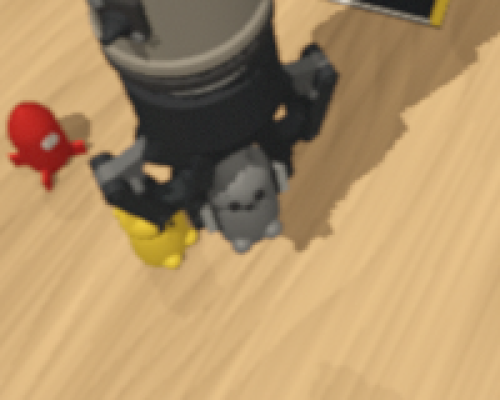

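{"api": "move_arm", "payload": {
  "deltas": [
    {"claw":1,"linear":[30,24,0],"yaw":0},
    {"claw":1,"linear":[70,55,0],"yaw":0},
    {"claw":1,"linear":[114,90,0],"yaw":0},
    {"claw":1,"linear":[158,125,0],"yaw":0},
    {"claw":1,"linear":[203,160,0],"yaw":0},
    {"claw":1,"linear":[247,195,0],"yaw":0},
    {"claw":1,"linear":[285,225,0],"yaw":0},
    {"claw":1,"linear":[302,239,0],"yaw":0},
    {"claw":1,"linear":[308,243,20],"yaw":0},
    {"claw":1,"linear":[308,243,50],"yaw":0},
    {"claw":1,"linear":[308,243,69],"yaw":0},
    {"claw":1,"linear":[308,243,69],"yaw":0}
  ]
}}

```text
t: 11.82
tool_pos: [0.5373, -0.0383, 0.0791]
ee_rot: [0.001, 0.968, -0.25, -0.003]
force: [-0.5, 1.0, 0.2]
grip_width: 0.0386
gripper_force: 60.2
```

```bash
python3 - <<'E'
from h import *
f=grab_frame("side");o=get_obs();print(o["tool_pos"],o["ee_rot"],o["grip_width"],o["force"])
u,v=proj(f,[.54,-.038,.06]).astype(int)
cv2.imwrite("pics/p5.png",cv2.resize(f["color"][v-50:v+50,u-60:u+60],(480,400),interpolation=3)[:,:,::-1])
W=cloud(f)
c=f["color"].astype(int);g=(abs(c[...,0]-c[...,2])<25)
q=W[(np.hypot(W[...,0]-.54,W[...,1]+.038)<.04)&(W[...,2]>.055)&(W[...,2]<.12)&g]
for lo in np.arange(.055,.12,.01):
    k=q[(q[:,2]>=lo)&(q[:,2]<lo+.01)]
    if len(k): print(lo.round(3),len(k),k[:,:2].min(0).round(4),k[:,:2].max(0).round(4))
E
```

```text
[ 0.53837596 -0.03830539  0.08024041] [ 4.88432515e-04  9.68154213e-01 -2.50350037e-01 -1.42827593e-03] 0.03830647898678287 [ 0.1049834  -0.01492309 -0.40063101]
0.055 66 [ 0.5099 -0.0446] [ 0.5487 -0.0129]
0.065 54 [ 0.5164 -0.0555] [ 0.5456 -0.0106]
0.075 84 [ 0.5146 -0.0634] [ 0.5569 -0.006 ]
0.085 91 [ 0.5154 -0.0638] [ 0.5566 -0.0057]
0.095 78 [ 0.5153 -0.0626] [ 0.5594 -0.0054]
0.105 144 [ 0.5119 -0.0674] [ 0.5501 -0.0032]
0.115 71 [ 0.5115 -0.0664] [ 0.5559 -0.0025]
```

View pics/p5.png

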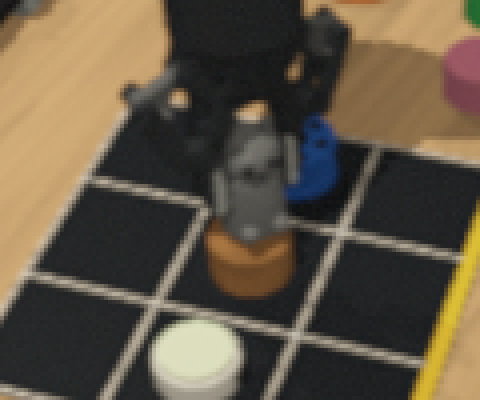

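{"api": "move_arm", "payload": {
  "deltas": [
    {"claw":1,"linear":[1,-1,8],"yaw":0},
    {"claw":1,"linear":[1,-1,13],"yaw":0},
    {"claw":1,"linear":[1,-1,16],"yaw":0},
    {"claw":1,"linear":[1,-1,16],"yaw":0},
    {"claw":1,"linear":[1,-1,16],"yaw":0}
  ]
}}

```text
t: 12.5
tool_pos: [0.541, -0.0379, 0.0655]
ee_rot: [-0.0, 0.968, -0.25, 0.0]
force: [-0.8, -0.5, -1.9]
grip_width: 0.0385
gripper_force: 60.3
```

{"api": "move_arm", "payload": {
  "deltas": [
    {"claw":1,"linear":[0,0,1],"yaw":0},
    {"claw":1,"linear":[0,0,1.5],"yaw":0},
    {"claw":1,"linear":[0,0,1.5],"yaw":0}
  ]
}}

```text
t: 12.88
tool_pos: [0.541, -0.0379, 0.0643]
ee_rot: [-0.0, 0.968, -0.25, 0.0]
force: [-1.7, -0.7, 5.6]
grip_width: 0.0387
gripper_force: 60.8
```

Contact reads 5.6 N. Releasing and backing straight up.

{"api": "move_arm", "payload": {
  "deltas": [
    {"claw":-1,"linear":[0,0,0],"yaw":0},
    {"claw":-1,"linear":[0,0,0],"yaw":0},
    {"claw":-1,"linear":[0,0,0],"yaw":0},
    {"claw":-1,"linear":[0,0,0],"yaw":0},
    {"claw":-1,"linear":[0,0,0],"yaw":0},
    {"claw":-1,"linear":[0,0,-20],"yaw":0},
    {"claw":-1,"linear":[0,0,-55],"yaw":0},
    {"claw":-1,"linear":[0,0,-95],"yaw":0},
    {"claw":-1,"linear":[0,0,-125],"yaw":0},
    {"claw":-1,"linear":[0,0,-125],"yaw":0},
    {"claw":-1,"linear":[0,0,-125],"yaw":0}
  ]
}}

```text
t: 14.25
tool_pos: [0.5403, -0.0379, 0.1882]
ee_rot: [0.0, 0.968, -0.25, -0.0]
force: [-1.0, -0.6, -0.8]
grip_width: 0.0853
gripper_force: 0.0
```

{"api": "move_arm", "payload": {
  "deltas": [
    {"claw":-1,"linear":[-15,-41,0],"yaw":0},
    {"claw":-1,"linear":[-35,-95,0],"yaw":0},
    {"claw":-1,"linear":[-55,-150,0],"yaw":0},
    {"claw":-1,"linear":[-75,-205,0],"yaw":0},
    {"claw":-1,"linear":[-95,-260,0],"yaw":0},
    {"claw":-1,"linear":[-113,-310,0],"yaw":0},
    {"claw":-1,"linear":[-121,-332,0],"yaw":0},
    {"claw":-1,"linear":[-124,-341,0],"yaw":0},
    {"claw":-1,"linear":[-124,-341,40],"yaw":0},
    {"claw":-1,"linear":[-124,-341,40],"yaw":0}
  ]
}}

```text
t: 15.5
tool_pos: [0.596, 0.3168, 0.1454]
ee_rot: [0.003, 0.968, -0.252, -0.002]
force: [-0.3, -0.6, 0.9]
grip_width: 0.0853
gripper_force: 0.0
```

```bash
python3 - <<'E'
from h import *
C=[]
for n in("top","side"):
    f=grab_frame(n);o=get_obs();u,v=proj(f,[.54,-.038,.06]).astype(int)
    C.append(cv2.resize(f["color"][v-50:v+50,u-50:u+50],(260,260),interpolation=3))
    W=cloud(f)
    for lo,hi in((.026,.034),(.06,.08),(.08,.096),(.096,.12)):
        q=W[(np.hypot(W[...,0]-.54,W[...,1]+.038)<.045)&(W[...,2]<hi)&(W[...,2]>lo)]
        if len(q)>20: print(n,lo,len(q),q.max(0).round(3)[2],np.round(cv2.minEnclosingCircle(q[:,:2].astype(np.float32))[0],4))
    u,v=proj(f,[.597,.3205,.06]).astype(int);u=max(u,50)
    C.append(cv2.resize(f["color"][v-50:v+50,u-50:u+50],(260,260),interpolation=3))
cv2.imwrite("pics/p6.png",np.vstack([np.hstack(C[:2]),np.hstack(C[2:])])[:,:,::-1]);print(o["tool_pos"])
E
```

```text
top 0.026 51 0.034 [ 0.5392 -0.0399]
top 0.06 30 0.076 [ 0.5467 -0.0431]
top 0.08 84 0.096 [ 0.5392 -0.0404]
top 0.096 95 0.11 [ 0.5402 -0.0402]
side 0.026 75 0.034 [ 0.5394 -0.0362]
side 0.06 116 0.079 [ 0.5398 -0.0341]
side 0.08 94 0.096 [ 0.5391 -0.0337]
side 0.096 119 0.11 [ 0.5406 -0.0364]
[0.59816124 0.31857024 0.14909519]
```

View pics/p6.png

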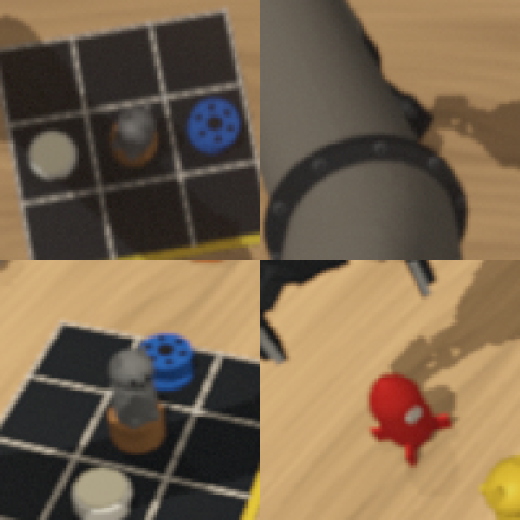

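The grey cat stands upright and central on the plinth: its ears average (0.540,-0.038), as does the plinth. The fingers straddle the red rocket, at (400,410) in the lower right. Descending and gripping.

{"api": "move_arm", "payload": {
  "deltas": [
    {"claw":-1,"linear":[-2,-1,35],"yaw":0},
    {"claw":-1,"linear":[-2,-1,70],"yaw":0},
    {"claw":-1,"linear":[-2,-1,100],"yaw":0},
    {"claw":-1,"linear":[-2,-1,117],"yaw":0},
    {"claw":-1,"linear":[-2,-1,117],"yaw":0},
    {"claw":1,"linear":[-2,-1,117],"yaw":0},
    {"claw":1,"linear":[-2,-1,117],"yaw":0},
    {"claw":1,"linear":[-2,-1,117],"yaw":0},
    {"claw":1,"linear":[-2,-1,117],"yaw":0},
    {"claw":1,"linear":[-2,-1,117],"yaw":0},
    {"claw":1,"linear":[-2,-1,117],"yaw":0},
    {"claw":1,"linear":[-2,-1,117],"yaw":0}
  ]
}}

```text
t: 17.1
tool_pos: [0.5972, 0.3227, 0.0332]
ee_rot: [-0.001, 0.968, -0.25, 0.001]
force: [-0.5, -0.2, 5.9]
grip_width: 0.0347
gripper_force: 59.9
```

{"api": "move_arm", "payload": {
  "deltas": [
    {"claw":1,"linear":[0,0,-15],"yaw":0},
    {"claw":1,"linear":[0,0,-50],"yaw":0},
    {"claw":1,"linear":[0,0,-90],"yaw":0},
    {"claw":1,"linear":[0,0,-130],"yaw":0},
    {"claw":1,"linear":[0,0,-150],"yaw":0},
    {"claw":1,"linear":[0,0,-150],"yaw":0},
    {"claw":1,"linear":[0,0,-150],"yaw":0}
  ]
}}

```text
t: 17.98
tool_pos: [0.5955, 0.3218, 0.18]
ee_rot: [0.001, 0.968, -0.25, -0.001]
force: [-0.7, 0.3, -1.2]
grip_width: 0.0345
gripper_force: 59.8
```

{"api": "move_arm", "payload": {
  "deltas": [
    {"claw":1,"linear":[22,31,0],"yaw":0},
    {"claw":1,"linear":[53,74,0],"yaw":0},
    {"claw":1,"linear":[87,121,0],"yaw":0},
    {"claw":1,"linear":[121,169,0],"yaw":0},
    {"claw":1,"linear":[155,216,0],"yaw":0},
    {"claw":1,"linear":[189,264,0],"yaw":0},
    {"claw":1,"linear":[220,307,0],"yaw":0},
    {"claw":1,"linear":[243,339,0],"yaw":0},
    {"claw":1,"linear":[253,353,20],"yaw":0},
    {"claw":1,"linear":[253,353,60],"yaw":0},
    {"claw":1,"linear":[253,353,100],"yaw":0},
    {"claw":1,"linear":[253,353,120],"yaw":0}
  ]
}}

```text
t: 19.48
tool_pos: [0.6439, -0.1069, 0.0572]
ee_rot: [0.0, 0.968, -0.249, -0.003]
force: [-0.1, 0.4, -0.3]
grip_width: 0.0348
gripper_force: 59.8
```

```bash
python3 - <<'E'
from h import *
f=grab_frame("side");f=grab_frame("side");o=get_obs();print(o["tool_pos"],o["force"])
u,v=proj(f,[.61,-.08,.05]).astype(int)
cv2.imwrite("pics/p7.png",cv2.resize(f["color"][v-60:v+60,u-75:u+75],(500,400),interpolation=3)[:,:,::-1])
W=cloud(f);c=f["color"].astype(int);m=(c[...,0]>90)&(c[...,1]<60)&(c[...,2]<70)&(np.hypot(W[...,0]-.6456,W[...,1]+.109)<.05)
for lo,hi in((.02,.04),(.04,.06),(.06,.08)):
    q=W[m&(W[...,2]>lo)&(W[...,2]<hi)]
    if len(q)>5: print(lo,len(q),q.min(0).round(4),q.max(0).round(4),np.round(cv2.minEnclosingCircle(q[:,:2].astype(np.float32))[0],4))
E
```

```text
[ 0.64424784 -0.1075011   0.05814945] [0.31593877 0.15894498 0.63624113]
0.02 76 [ 0.6213 -0.1255  0.0224] [ 0.6647 -0.0843  0.0397] [ 0.6427 -0.1058]
0.04 72 [ 0.6262 -0.1209  0.0402] [ 0.6518 -0.0802  0.0596] [ 0.641  -0.1005]
0.06 56 [ 0.6263 -0.1236  0.0606] [ 0.6428 -0.0885  0.08  ] [ 0.6395 -0.106 ]
```

View pics/p7.png

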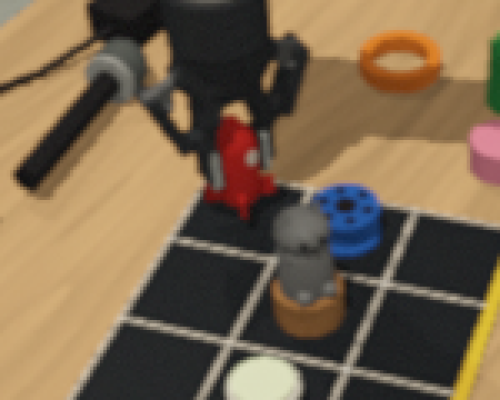

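The rocket hangs upright over the square behind the spool, at (240,170). Lowering.

{"api": "move_arm", "payload": {
  "deltas": [
    {"claw":1,"linear":[2,1,10],"yaw":0},
    {"claw":1,"linear":[2,1,18],"yaw":0},
    {"claw":1,"linear":[2,1,21],"yaw":0},
    {"claw":1,"linear":[2,1,21],"yaw":0},
    {"claw":1,"linear":[2,1,21],"yaw":0}
  ]
}}

```text
t: 20.2
tool_pos: [0.6482, -0.111, 0.0413]
ee_rot: [-0.0, 0.968, -0.25, 0.0]
force: [-0.5, -0.0, -1.1]
grip_width: 0.0344
gripper_force: 59.8
```

{"api": "move_arm", "payload": {
  "deltas": [
    {"claw":1,"linear":[-2,0,2],"yaw":0},
    {"claw":1,"linear":[-3,0,4.5],"yaw":0},
    {"claw":1,"linear":[-3,0,5],"yaw":0},
    {"claw":1,"linear":[-3,0,5],"yaw":0}
  ]
}}

```text
t: 20.7
tool_pos: [0.6452, -0.1094, 0.0362]
ee_rot: [-0.0, 0.968, -0.25, -0.0]
force: [-2.4, 1.3, 5.0]
grip_width: 0.0346
gripper_force: 60.4
```

{"api": "move_arm", "payload": {
  "deltas": [
    {"claw":-1,"linear":[0,0,0],"yaw":0},
    {"claw":-1,"linear":[0,0,0],"yaw":0},
    {"claw":-1,"linear":[0,0,0],"yaw":0},
    {"claw":-1,"linear":[0,0,0],"yaw":0},
    {"claw":-1,"linear":[0,0,0],"yaw":0},
    {"claw":-1,"linear":[0,0,-20],"yaw":0},
    {"claw":-1,"linear":[0,0,-55],"yaw":0},
    {"claw":-1,"linear":[0,0,-95],"yaw":0},
    {"claw":-1,"linear":[0,0,-135],"yaw":0},
    {"claw":-1,"linear":[0,0,-150],"yaw":0},
    {"claw":-1,"linear":[0,0,-150],"yaw":0},
    {"claw":-1,"linear":[0,0,-150],"yaw":0}
  ]
}}

```text
t: 22.2
tool_pos: [0.6443, -0.1093, 0.1844]
ee_rot: [0.0, 0.968, -0.25, -0.001]
force: [-0.8, -0.4, -1.0]
grip_width: 0.0852
gripper_force: 0.0
```

{"api": "move_arm", "payload": {
  "deltas": [
    {"claw":-1,"linear":[0,40,0],"yaw":0},
    {"claw":-1,"linear":[0,90,0],"yaw":0},
    {"claw":-1,"linear":[0,145,0],"yaw":0},
    {"claw":-1,"linear":[0,200,0],"yaw":0},
    {"claw":-1,"linear":[1,245,0],"yaw":0},
    {"claw":-1,"linear":[1,267,0],"yaw":0},
    {"claw":-1,"linear":[1,267,40],"yaw":0},
    {"claw":-1,"linear":[1,267,80],"yaw":0},
    {"claw":-1,"linear":[1,267,80],"yaw":0},
    {"claw":-1,"linear":[1,267,80],"yaw":0}
  ]
}}

```text
t: 23.45
tool_pos: [0.5169, -0.3437, 0.1062]
ee_rot: [0.0, 0.968, -0.25, -0.0]
force: [0.3, 0.1, 0.1]
grip_width: 0.0851
gripper_force: 0.0
```

```bash
python3 - <<'E'
from h import *
C=[]
for n in("top","side"):
    f=grab_frame(n);o=get_obs();W=cloud(f);c=f["color"].astype(int)
    m=(c[...,0]>70)&(c[...,1]<70)&(c[...,2]<80)&(W[...,2]>.02)
    q=W[m&(np.hypot(W[...,0]-.6456,W[...,1]+.109)<.05)]
    k=q[q[:,2]>.065]
    print(n,len(q),q.max(0).round(3),np.round(cv2.minEnclosingCircle(k[:,:2].astype(np.float32))[0],4))
    for X in([.6,-.08,.05],[.516,-.3435,.05]):
        u,v=proj(f,X).astype(int)
        C.append(cv2.resize(f["color"][v-50:v+50,u-50:u+50],(260,260),interpolation=3))
cv2.imwrite("pics/p8.png",np.vstack([np.hstack(C[:2]),np.hstack(C[2:])])[:,:,::-1]);print(o["tool_pos"])
E
```

```text
top 157 [ 0.665 -0.095  0.085] [ 0.6458 -0.1118]
side 236 [ 0.664 -0.088  0.082] [ 0.6417 -0.1051]
[ 0.51764095 -0.34405614  0.10736047]
```

View pics/p8.png

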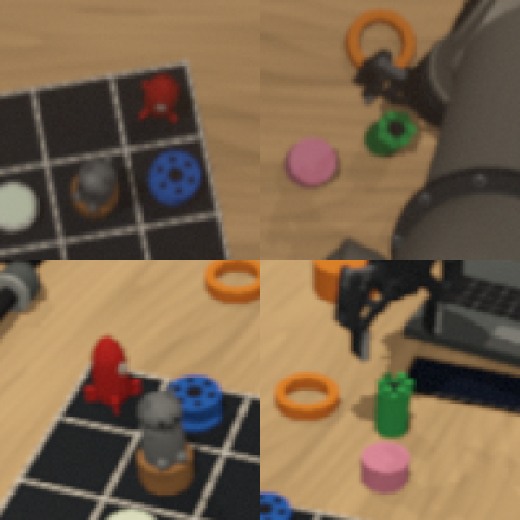

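The rocket stands upright in its square, at (160,97) in the upper left. The fingers are above the green tower, at (395,405) in the lower right. Descending and gripping.

{"api": "move_arm", "payload": {
  "deltas": [
    {"claw":-1,"linear":[-1,0,30],"yaw":0},
    {"claw":-1,"linear":[-1,0,60],"yaw":0},
    {"claw":-1,"linear":[-1,0,80],"yaw":0},
    {"claw":-1,"linear":[-1,0,81],"yaw":0},
    {"claw":-1,"linear":[-1,0,81],"yaw":0},
    {"claw":1,"linear":[-1,0,81],"yaw":0},
    {"claw":1,"linear":[-1,0,81],"yaw":0},
    {"claw":1,"linear":[-1,0,81],"yaw":0},
    {"claw":1,"linear":[-1,0,81],"yaw":0},
    {"claw":1,"linear":[-1,0,81],"yaw":0},
    {"claw":1,"linear":[-1,0,81],"yaw":0},
    {"claw":1,"linear":[-1,0,81],"yaw":0}
  ]
}}

```text
t: 25.05
tool_pos: [0.5163, -0.3433, 0.0256]
ee_rot: [0.0, 0.968, -0.25, 0.001]
force: [-0.9, 0.3, 6.2]
grip_width: 0.0384
gripper_force: 60.1
```

{"api": "move_arm", "payload": {
  "deltas": [
    {"claw":1,"linear":[0,0,-15],"yaw":0},
    {"claw":1,"linear":[0,0,-50],"yaw":0},
    {"claw":1,"linear":[0,0,-90],"yaw":0},
    {"claw":1,"linear":[0,0,-130],"yaw":0},
    {"claw":1,"linear":[0,0,-170],"yaw":0},
    {"claw":1,"linear":[0,0,-180],"yaw":0},
    {"claw":1,"linear":[0,0,-180],"yaw":0},
    {"claw":1,"linear":[0,0,-180],"yaw":0}
  ]
}}

```text
t: 26.05
tool_pos: [0.5149, -0.3424, 0.2032]
ee_rot: [-0.0, 0.968, -0.25, -0.001]
force: [-1.5, -1.1, -0.4]
grip_width: 0.0389
gripper_force: 60.3
```

{"api": "move_arm", "payload": {
  "deltas": [
    {"claw":1,"linear":[-26,-30,0],"yaw":0},
    {"claw":1,"linear":[-60,-69,0],"yaw":0},
    {"claw":1,"linear":[-96,-110,0],"yaw":0},
    {"claw":1,"linear":[-132,-151,0],"yaw":0},
    {"claw":1,"linear":[-168,-192,0],"yaw":0},
    {"claw":1,"linear":[-204,-233,0],"yaw":0},
    {"claw":1,"linear":[-235,-269,0],"yaw":0},
    {"claw":1,"linear":[-253,-290,0],"yaw":0},
    {"claw":1,"linear":[-253,-290,0],"yaw":0},
    {"claw":1,"linear":[-253,-290,0],"yaw":0}
  ]
}}

```text
t: 27.3
tool_pos: [0.4348, 0.0324, 0.204]
ee_rot: [0.001, 0.968, -0.251, -0.001]
force: [0.2, -1.1, -0.2]
grip_width: 0.0389
gripper_force: 60.4
```

{"api": "move_arm", "payload": {
  "deltas": [
    {"claw":1,"linear":[0,0,30],"yaw":0},
    {"claw":1,"linear":[0,0,70],"yaw":0},
    {"claw":1,"linear":[0,0,110],"yaw":0},
    {"claw":1,"linear":[0,0,140],"yaw":0},
    {"claw":1,"linear":[0,0,150],"yaw":0},
    {"claw":1,"linear":[0,0,150],"yaw":0},
    {"claw":1,"linear":[0,0,150],"yaw":0}
  ]
}}

```text
t: 28.18
tool_pos: [0.436, 0.0331, 0.0557]
ee_rot: [-0.0, 0.968, -0.251, 0.001]
force: [0.6, 0.4, 0.1]
grip_width: 0.0387
gripper_force: 60.4
```

```bash
python3 - <<'E'
from h import *
f=grab_frame("side");o=get_obs();print(o["tool_pos"],o["force"])
u,v=proj(f,[.45,.03,.05]).astype(int)
cv2.imwrite("pics/p9.png",cv2.resize(f["color"][v-60:v+60,u-75:u+75],(500,400),interpolation=3)[:,:,::-1])
E
```

```text
[0.43606869 0.0332614  0.05585163] [-0.5708991   0.76166423 -0.56329905]
```

View pics/p9.png

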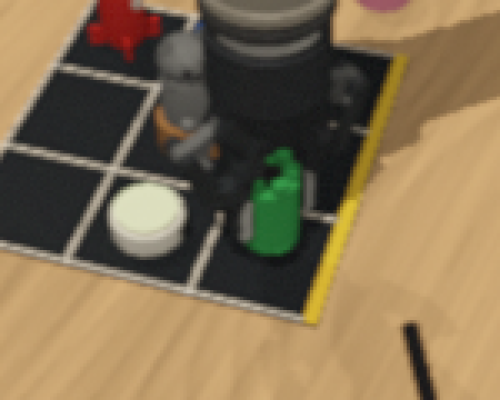

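The tower is held upright over the front-left square, in front of the lamp, at (275,215). Everything is clear. Lowering.

{"api": "move_arm", "payload": {
  "deltas": [
    {"claw":1,"linear":[-1,1,12],"yaw":0},
    {"claw":1,"linear":[-1,1,22],"yaw":0},
    {"claw":1,"linear":[-1,1,26],"yaw":0},
    {"claw":1,"linear":[-1,1,27],"yaw":0},
    {"claw":1,"linear":[-1,1,27],"yaw":0},
    {"claw":1,"linear":[-1,1,27],"yaw":0}
  ]
}}

```text
t: 28.98
tool_pos: [0.4332, 0.0328, 0.0285]
ee_rot: [0.0, 0.968, -0.25, -0.001]
force: [-6.3, -0.6, 19.2]
grip_width: 0.0388
gripper_force: 62.4
```

{"api": "move_arm", "payload": {
  "deltas": [
    {"claw":1,"linear":[0,0,-0.7],"yaw":0},
    {"claw":-1,"linear":[0,0,-0.7],"yaw":0},
    {"claw":-1,"linear":[0,0,-0.7],"yaw":0},
    {"claw":-1,"linear":[0,0,-0.7],"yaw":0},
    {"claw":-1,"linear":[0,0,-0.7],"yaw":0},
    {"claw":-1,"linear":[0,0,-0.7],"yaw":0},
    {"claw":-1,"linear":[0,0,-25],"yaw":0},
    {"claw":-1,"linear":[0,0,-60],"yaw":0},
    {"claw":-1,"linear":[0,0,-100],"yaw":0},
    {"claw":-1,"linear":[0,0,-140],"yaw":0},
    {"claw":-1,"linear":[0,0,-180],"yaw":0},
    {"claw":-1,"linear":[0,0,-180],"yaw":0}
  ]
}}

```text
t: 30.48
tool_pos: [0.4357, 0.0332, 0.2106]
ee_rot: [-0.001, 0.968, -0.25, 0.003]
force: [0.3, 0.4, -0.3]
grip_width: 0.0853
gripper_force: 0.0
```

{"api": "move_arm", "payload": {
  "deltas": [
    {"claw":-1,"linear":[40,40,0],"yaw":0},
    {"claw":-1,"linear":[70,80,0],"yaw":0},
    {"claw":-1,"linear":[100,120,0],"yaw":0},
    {"claw":-1,"linear":[125,160,0],"yaw":0},
    {"claw":-1,"linear":[150,200,0],"yaw":0},
    {"claw":-1,"linear":[190,235,0],"yaw":0},
    {"claw":-1,"linear":[230,270,0],"yaw":0},
    {"claw":-1,"linear":[230,270,0],"yaw":0},
    {"claw":-1,"linear":[230,270,0],"yaw":0}
  ]
}}

```text
t: 31.6
tool_pos: [0.5033, -0.3138, 0.2063]
ee_rot: [-0.0, 0.968, -0.25, -0.001]
force: [-0.0, 0.5, -0.4]
grip_width: 0.0856
gripper_force: 0.0
```

```bash
python3 - <<'E'
from h import *
C=[];o=get_obs();print(o["tool_pos"],o["t"])
tg=dict(rocket=(.6456,-.109,.065,.09),cat=(.54,-.038,.096,.12),plinth=(.54,-.038,.026,.036),tower=(.4344,.033,.055,.075),spool=(.5573,-.1263,.03,.04),lamp=(.5227,.0503,.022,.03),ycat=(.4786,.332,.062,.08),tape=(.624,-.3436,.012,.025))
for n in("top","side"):
    f=grab_frame(n);W=cloud(f)
    for k,(x,y,lo,hi) in tg.items():
        q=W[(np.hypot(W[...,0]-x,W[...,1]-y)<.042)&(W[...,2]<hi)&(W[...,2]>lo)]
        if len(q)>5: print(n,k,np.round(np.subtract(cv2.minEnclosingCircle(q[:,:2].astype(np.float32))[0],(x,y))*1000,1),q[:,2].max().round(3))
    u,v=proj(f,[.54,-.038,.03]).astype(int)
    C.append(cv2.resize(f["color"][v-75:v+75,u-75:u+75],(400,400),interpolation=3))
cv2.imwrite("pics/p10.png",np.hstack(C)[:,:,::-1])
E
```

```text
[ 0.50325665 -0.31383352  0.20628489] 31.6
top rocket [-0.1 -3.1] 0.084
top cat [-0.6 -1.7] 0.108
top plinth [-0.7 -2.2] 0.036
top tower [-0.2 -2.5] 0.072
top spool [ 0.5 -1.7] 0.04
top lamp [ 0.2 -1.8] 0.03
top ycat [ 0.2 -1.8] 0.074
top tape [ 2.2 -1.8] 0.023
side rocket [0.8 0.2] 0.084
side cat [0.9 1.7] 0.111
side plinth [-0.5  2. ] 0.035
side tower [0.4 1.5] 0.07
side spool [0.  1.3] 0.037
side lamp [0.3 4. ] 0.03
side ycat [0.4 1.9] 0.078
side tape [2.7 2.6] 0.023
```

View pics/p10.png

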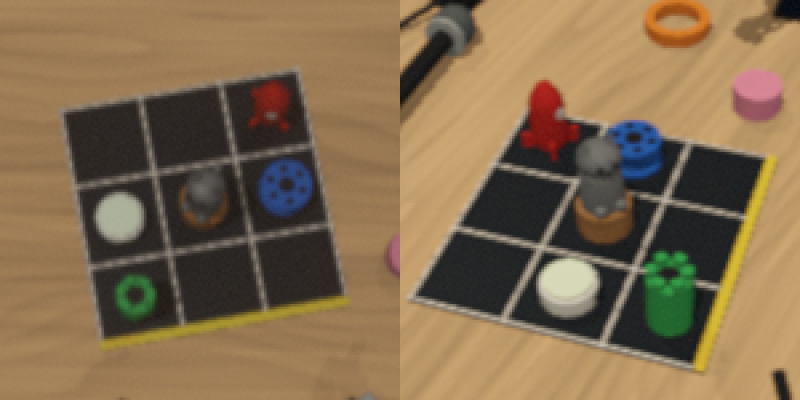

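All pieces stand upright within about 2 mm of their targets, and the bystanders are in place. Handing in.

```bash
python3 -c "
from rig import *
print(finish_job())"
```

```text
the job is handed in; nothing more can be done
None
```

The job is handed in: the plinth with the grey cat on top is in the middle square, the rocket is behind the spool and the tower is in front of the lamp, all upright and within about 2 mm of their targets by the final camera check.

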